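Close the culture dish in its turner and invert it

TASK

One of the two dish turners on the bench has a small culture dish lying in its open tray. Close that turner's lid fully over the dish, then turn the tray all the way over by its bar handle so that the dish ends upside down inside the shut holder, and let go. Leave the empty turner alone.

Things in the scene. Friction and masses are not known exactly. Their poses are not given: they have to be found in the camera images.
- loaded_pivot (a point): Pivot centre of the turner that holds the dish, 100 mm above the bench, on its fixed bracket (does not turn with the tray). x points from the bar handle's start side to the lid hinge, y along the pivot axis, z up. Aluminium tray 84 x 84 mm, z -13 to +13 mm, floor 4, walls 7 mm. Posts at y 52 to 60 mm either side, up to z +14 mm. Base plate 130 x 132 x 8 mm.
- loaded_bar (a point): Middle of the bar handle that turns the loaded tray: steel bar, 10 mm thick, along y, 88 mm from the pivot axis and level with it; starts at x -88 mm from the pivot, ends at +88. Turns with the tray. Free for fingers: 41 mm between bar and tray wall, 60 mm along the bar between its two rods.
- loaded (a joint): Turn of the loaded tray about its pivot (rad): 0 at the start, pocket up, on a stop (the handle cannot go lower); grows as the handle goes up and over the top to 3.14 at the far stop, upside down. Stiff: takes about 1.5 N at the bar and stays where it is left.
- loaded_lid (a joint): Opening of the loaded turner's lid (rad): 0 shut on the tray, 1.57 upright; starts 1.65 to 1.95, leaning away from the handle. Framed clear window 84 x 84 x 6 mm; hinge axis at x +44, z +14 mm from the pivot, free edge 86 mm from it. Shut, its top is at z +20 mm. Stiff (about 1.5 N at the edge): stays where left, also upside down. Push it over from behind.
- dish_center (a point): Centre of the closed culture dish, 60 mm across and 15 mm high, clear plastic with pale green jelly, lying loose in the 70 x 70 mm pocket of the loaded tray. Its z axis points up at the start, down when inverted.
- empty_lid_edge (a point): Middle of the free edge of the open lid of the other turner: same make and size, but nothing in its tray, roughly 20 to 60 cm to the side of the loaded one. Not to be disturbed.
Things that resemble listed ones, but are neither listed nor needed, are in the scene too. What is shaped like the part that bears dish_center but orange is not meant.

How it is judged:
On the way:
1. the lid is shut (within about 7 degrees) over the dish while the tray is still the right way up (value of joint loaded_lid below 0.12 rad and value of joint loaded below 0.25 rad and distance between dish_center and loaded_pivot below 0.02 m), for 0.2 s.
At the end, for the whole second after the job is handed in: The loaded tray is turned over to within about 11 degrees of its far stop and at rest, its lid is shut to within about 7 degrees, and the dish lies upside down (within about 16 degrees) in the holder, its centre within 20 mm of the pivot centre (value of joint loaded above 2.94 rad and value of joint loaded_lid below 0.12 rad and distance between dish_center and loaded_pivot below 0.02 m and angle between dish_center's own z axis and vertical above 2.85 rad and velocity of joint loaded between -0.1 and 0.1 rad/s); the robot touches nothing.
It fails at once if the empty turner's lid edge is moved by more than 20 mm (distance of empty_lid_edge from where it was at the start of the episode above 0.02 m).
It also fails if it takes over 54 s, if anything falls off the work surface, if the arm or the gripper's body presses on something with over 40 N, if the wrist force passes 120 N, or if a joint passes its speed limit or range.

ROBOT

A 6-joint arm with a two-finger parallel gripper is mounted at the origin on the work surface. World frame = base frame: x ahead of the robot, y to its left, z up, the work surface at z = 0. Lengths are in m, angles in rad, forces in N, time in s.
With the tool pointing down it reaches from about 0.325 to 0.775 m from the base axis. Payload 9.3 kg.
Tool frame: the origin (TCP) lies midway between the tips of the shut fingers; the grasp point (between the pads) lies 19 mm behind it (tcp_to_grasp is the distance from the TCP to the grasp point, in m); z points along the fingers, y is the line along which they close (so a half turn about z gives the same grasp; the last joint's range is limited). The gripper opens to 85 mm and grips with 20 to 120 N. Pads are 22 mm wide; open, the fingers measure 114 mm over their backs; the gripper's body (76 mm by 85 mm) begins 54 mm behind the grasp point. The pads swing forward as they close: fully open they stand 13 mm farther back than shut.
Start: joints at [1.043, 0.259, 0.021, 1.334, 0, 1.418], TCP at [0.201, 0.512, 0.231] pointing down, gripper open.
Joint ranges: [-3.04, 3.04], [-0.91, 1.82], [-1.04, 1.36], [-1.92, 1.95], [-1.52, 1.45], [-3.14, 3.14]. Speed limits (rad/s): [2.22, 2.22, 2.79, 3.14, 3.14, 3.14].

INTERFACE

Orientations are given as a unit quaternion [w, x, y, z].
In Python, from station import * gives the robot as it stands.
- The arm moves only by the tool apply_moves, never from a script. Its argument "rows" is a list that holds one entry, the list of rows, each a list of 7 numbers: the shift along the tool's x, y, z in mm, then the turn, a rotation vector about the tool's x, y, z in rad, then the finger opening in mm, from 0 to 85.4. In form: [[[dx, dy, dz, rx, ry, rz, gripper], ...]]. A call has 1 to 10 rows; each row is the pose to reach, as a shift and turn from the pose commanded when the call began, along the tool's axes at that moment; what a row does not reach only later rows make up. A row lasts 1/8 s, in which the tool goes at most 62.5 mm and 10.7 degrees, less where a joint would pass 70% of its speed; a pose out of reach is approached as far as the arm can. A call with a gripper value outside its range is refused whole. The fingers move at their own pace and stop on an object; "force" is the grip in N (left out, the last holds). Time passes only in rows, so rows that repeat a pose let the fingers close. It gives the time, the measured TCP pose, the force, the opening and the grip force at its end, in the units of the state.
- read_state(): the state, without advancing time (a new reading comes with each control period).
- grab_frame(name): name is "scene" or "top" or "wrist"; returns a dict with "img" (480x640x3 uint8, red, green, blue), "depth" (480x640 float32, m along the optical axis (not along the pixel's ray), 0 where there is no reading), "camera_matrix" (3x3 intrinsics, pixels), "view" (4x4, takes a point from world to camera coordinates). Camera axes: x right, y down, z forward; pixel columns grow to the right and rows downward; lengths in m; the calibration is good to about 2 mm. A picture is of the moment at which its call begins.
- sign_off(): hands the job in; it is judged then, once.
The state is a dict: "t": time; "joint_pos": joint angles; "dq": joint speeds; "effort": joint torques, N m; "tool_pos": TCP position; "tool_rot": TCP orientation; "ft_force": force on the tool from outside, world axes, zero at the start; "moment": the same for the moment, N m; "gripper_width": opening from 0.0 (shut) to 1.0 (fully open); "finger_force": force on a finger pad.
Only numpy, scipy, OpenCV 4.12 (cv2) and the standard library are available. Lean on these libraries where they do the work, as an engineer would, in place of code of your own. Each camera call takes 0.05 s, during which the arm holds its last target. There are 200 camera calls.

## Working session

There is one attempt and no reset: what is moved stays moved. The work goes in short steps, Python scripts to look and compute and a tool call to move; the robot and the scene stay as the last step left them, time stands still between calls to the robot, and variables do not carry over. Pictures are saved under pics/ and viewed, at most 10 in all, crops included, and the job is handed in when it is done.

Besides the shell and the picture viewer there is one more tool, called after "Call:" by a JSON object that holds its "fn" and its "kwargs", one argument or row to a line. apply_moves: Moves the arm, as the interface text tells. Its arguments: {"type":"object","properties":{"rows":{"type":"array","items":{"type":"array","items":{"type":"array","items":{"type":"number"}}}},"force":{"type":"number"}},"required":["rows"]}

```bash
mkdir -p pics; ls
python3 - <<'E'
from station import *
import cv2,numpy as np
a=grab_frame("scene");b=grab_frame("top")
np.savez("f0.npz",si=a["img"],sd=a["depth"],sK=a["camera_matrix"],sV=a["view"],ti=b["img"],td=b["depth"],tK=b["camera_matrix"],tV=b["view"])
cv2.imwrite("pics/scene0.png",a["img"][:,:,::-1]);cv2.imwrite("pics/top0.png",b["img"][:,:,::-1])
s=read_state();print(s["tool_pos"],s["tool_rot"],s["gripper_width"])
print(b["view"],a["view"])
E
```

```text
pics
[0.20122033 0.5116046  0.23073262] [-2.14156531e-04  1.86310403e-01  9.82490751e-01 -5.58256648e-04] 0.9970868222803202
[[ 0.02844274 -0.99952398 -0.01195126 -0.02373761]
 [-0.99303577 -0.0268866  -0.11470428  0.56187225]
 [ 0.11432835  0.01513053 -0.99332779  0.86087481]
 [ 0.          0.          0.          1.        ]] [[-0.85084236  0.5253799   0.00657517  0.47979079]
 [ 0.38441773  0.6309902  -0.67385041 -0.15061782]
 [-0.35817633 -0.57081286 -0.73883854  1.23463329]
 [ 0.          0.          0.          1.        ]]
```

View pics/top0.png

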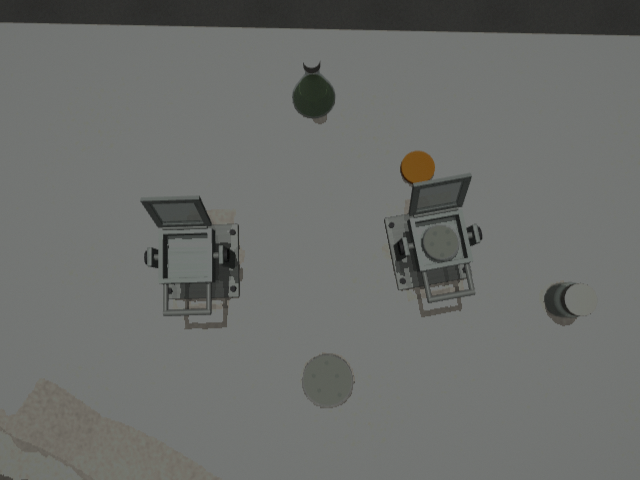

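View pics/scene0.png

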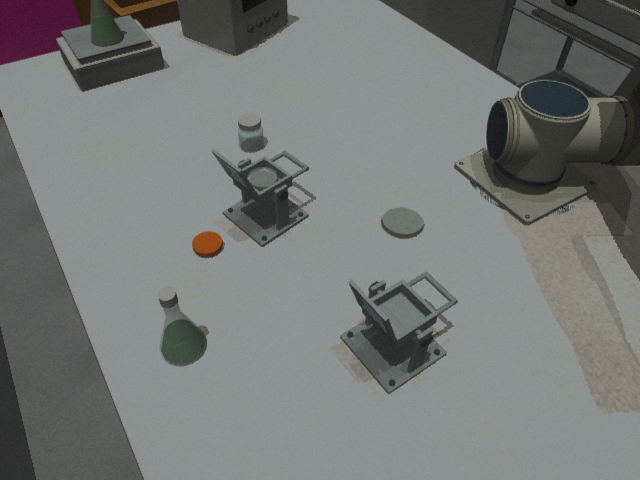

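The top view shows two candidates. The turner at (188,258) has an empty tray. The one at (440,243) holds a round dish, so it is the one meant. The orange disc at (418,168) and the pale disc at (328,380) are decoys on the bench. Both handles point towards the robot and both lids lean away from it. Next I'll measure the loaded turner and take a confirming crop.

```bash
cat > h.py <<'E'
import numpy as np,cv2
def cloud(d,K,V):
    v,u=np.mgrid[:d.shape[0],:d.shape[1]]
    p=np.stack([(u-K[0,2])/K[0,0]*d,(v-K[1,2])/K[1,1]*d,d],-1)
    T=np.linalg.inv(V); return p@T[:3,:3].T+T[:3,3]
def ray(u,v,z,K,V):
    T=np.linalg.inv(V); r=T[:3,:3]@np.linalg.solve(K,[u,v,1.]); o=T[:3,3]
    return o+r*(z-o[2])/r[2]
E
python3 - <<'E'
from h import *
f=np.load("f0.npz");P=cloud(f["td"],f["tK"],f["tV"]);print(f["tK"][0,0])
S=cloud(f["sd"],f["sK"],f["sV"])
for nm,Q in(("top",P),("scene",S)):
    x,y,z=Q[...,0],Q[...,1],Q[...,2]
    roi=(np.abs(y+0.2)<0.16)&(x>.2)&(x<.6)
    if nm=="top":
        for zlo,zhi in((.09,.11),(.108,.122),(.122,.21)):
            m=(roi&(z>zlo)&(z<zhi)).astype(np.uint8)
            n,l,st,c=cv2.connectedComponentsWithStats(m)
            for i in range(1,n):
                if st[i,4]>60:
                    q=Q[l==i];print(zlo,st[i],cv2.minAreaRect(q[:,:2].astype(np.float32)*1000),np.median(q[:,2]),q[:,2].max())
    m=roi&(z>.122)&(z<.24); q=Q[m]; print(nm,q.shape, q.min(0),q.max(0))
    if len(q)>50:
        c=q.mean(0);w,s,vt=np.linalg.svd(q-c,full_matrices=False);print("lid plane",c,s,vt)
for u,v in((392,216),(474,288),(428,301),(474,296)):print((u,v),P[v,u],ray(u,v,.105,f["tK"],f["tV"]))
c=cv2.resize(f["ti"][150:320,360:520,::-1],None,fx=3.5,fy=3.5,interpolation=2)
cv2.imwrite("pics/crop.png",cv2.convertScaleAbs(c,alpha=1.8))
E
```

```text
519.4309911667835
0.09 [407 219  13  53 150] ((557.5300903320312, -153.03375244140625), (83.61090087890625, 8.98193359375), 12.045275688171387) 0.10301860902245324 0.10988015218825009
0.09 [ 415  219   53   46 1772] ((567.938232421875, -199.7195587158203), (69.54499053955078, 68.24117279052734), 11.513198852539062) 0.10596324074864044 0.1099994146671468
0.09 [467 225  10  19  82] ((576.6799926757812, -246.9501190185547), (29.95154571533203, 10.0821533203125), 18.97906494140625) 0.10403938570528337 0.10996556886955822
0.09 [421 262  54  41 587] ((501.1701965332031, -211.94773864746094), (50.957950592041016, 76.4940185546875), 11.977487564086914) 0.10455463959163935 0.10843672111365343
0.108 [409 218  64  53 763] ((566.4208374023438, -198.26268005371094), (83.46385955810547, 85.51358032226562), 11.168558120727539) 0.11377157581271036 0.11872231090432006
0.108 [471 224  11  19 141] ((578.8701782226562, -254.71066284179688), (29.577014923095703, 13.796971321105957), 11.440816879272461) 0.11393016962305491 0.11773505173226118
0.108 [399 236  11  20 142] ((554.8554077148438, -140.59158325195312), (29.748046875, 13.095497131347656), 12.405571937561035) 0.11411114441865627 0.11786833765730886Traceback (most recent call last):
  File "<stdin>", line 14, in <module>
    return umr_minimum(a, axis, None, out, keepdims, initial, where)
ValueError: zero-size array to reduction operation minimum which has no identity
```

Run:
```python
from h import *
f=np.load("f0.npz");th=.203;pv=np.array([.567,-.198,.1]);R=np.array([[np.cos(th),-np.sin(th),0],[np.sin(th),np.cos(th),0],[0,0,1]])
for n in "ts":
    Q=(cloud(f[n+"d"],f[n+"K"],f[n+"V"])-pv)@R
    x,y,z=Q[...,0],Q[...,1],Q[...,2]
    q=Q[(x>40)|((x>.03)&(x<.13)&(abs(y)<.06)&(z>.025)&(z<.12))]
    print(n,len(q),q.min(0),q.max(0))
    k=np.polyfit(q[:,0]-.044,q[:,2]-.014,1);print("lid angle",np.pi/2-np.arctan(1/k[0])+np.pi*0,k, np.percentile(q[:,1],[2,50,98]))
    b=Q[(x>-.1)&(x<-.07)&(abs(y)<.06)&(abs(z)<.02)];print("bar",len(b),b.min(0),b.max(0),np.median(b,0))
c=cv2.resize(f["ti"][150:320,360:520,::-1],None,fx=3.5,fy=3.5,interpolation=2)
cv2.imwrite("pics/crop.png",cv2.convertScaleAbs(c,alpha=1.8))
```

```text
t 1677 [ 0.04643834 -0.04219947  0.02511093] [0.08059746 0.04294681 0.09781878]
lid angle 1.1911616388427242 [ 2.50633355e+00 -9.87695312e-04] [-0.04014162  0.00093789  0.04209533]
bar 397 [-9.29726199e-02 -3.83311193e-02 -4.43783605e-05] [-0.07020755  0.03773609  0.00843672] [-0.08633952  0.00102694  0.00481786]
s 466 [ 0.04961077 -0.04370131  0.02502313] [0.08285255 0.04368866 0.09718286]
lid angle 1.2041098727857842 [ 2.60378687 -0.0133215 ] [-0.04050324  0.00640966  0.04266209]
bar 181 [-0.09226577 -0.03927205 -0.00382911] [-0.07044453  0.03751801  0.00814732] [-0.08394214  0.00370542  0.0033393 ]
```

View pics/crop.png

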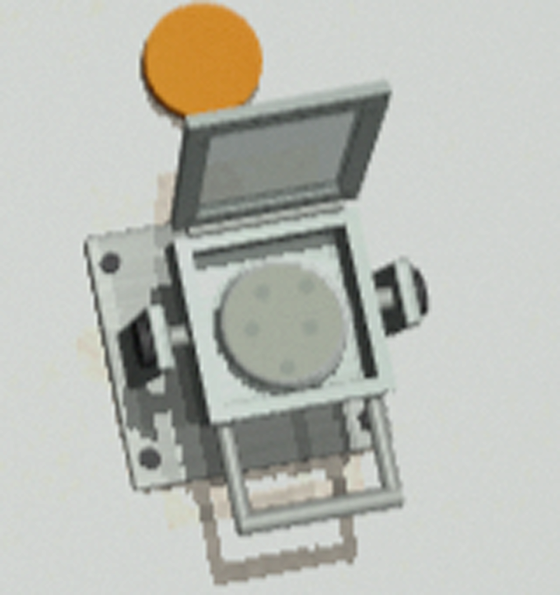

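The crop confirms it: the dish lies in the tray, and the tray, posts, bar and lid all fit the given sizes. The pivot is at about (0.567,-0.198), yaw is 0.203 rad and the lid is open about 1.95 rad. Next I'll compute the moves.

```bash
cat > m.py <<'E'
from h import *
from station import *
from scipy.spatial.transform import Rotation as Ro
th=.203;pv=np.array([.567,-.198,.1]);RL=Ro.from_euler('z',th).as_matrix()
def pose():
    s=read_state();return np.array(s["tool_pos"]),Ro.from_quat(np.roll(s["tool_rot"],-1))
# wanted: tool z down, tool y along +local x
W=Ro.from_matrix(RL@np.array([[0,1,0],[1,0,0],[0,0,-1.]]))
def go(pts,start=None):
    p,R=pose()
    print("tcp local",((p-pv)@RL*1000).round(1),"turn",(R.inv()*W).as_rotvec().round(3))
    for q in pts:
        w=pv+RL@(np.array(q)/1000); print(q,w.round(3),(R.inv().apply(w-p)*1000).round(1))
E
python3 - <<'E'
from m import *
go([(115,0,180),(115,0,65)])
p,R=pose();print(R.inv().apply(np.array([.36,.2,.30])-p)*1000)
E
```

```text
tcp local [-215.2  768.8  130.7] turn [-0.001  0.     0.993]
(115, 0, 180) [ 0.68  -0.175  0.28 ] [-696.5 -463.7  -48.9]
(115, 0, 65) [ 0.68  -0.175  0.165] [-696.5 -463.5   66.1]
[-261.81935692 -231.92470512  -69.05022399]
```

Call:
{"fn": "apply_moves", "kwargs": {
  "rows": [
    [[0,0,-60,0,0,0,0],[-262,-232,-69,0,0,0.2,0],[-262,-232,-69,0,0,0.4,0],[-262,-232,-69,0,0,0.6,0],[-262,-232,-69,0,0,0.8,0],[-262,-232,-69,0,0,0.99,0],[-262,-232,-69,0,0,0.99,0]]
  ]
}}

```text
t: 0.98
tool_pos: [0.3609, 0.1977, 0.3003]
tool_rot: [0.0, 0.633, 0.774, -0.0]
ft_force: [0.4, 1.1, 0.0]
gripper_width: -0.003
finger_force: 0.0
```

Run:
```python
from m import *
go([(115,0,180),(115,0,65)])
s=read_state();print(s["t"],s["joint_pos"])
```

```text
tcp local [-122.1  429.1  200.3] turn [-0.     0.    -0.003]
(115, 0, 180) [ 0.68  -0.175  0.28 ] [-428.5  238.2   20.4]
(115, 0, 65) [ 0.68  -0.175  0.165] [-428.5  238.2  135.4]
0.975 [ 2.96768112e-01  6.48929108e-03 -1.05822164e-01  1.45851664e+00
 -2.41938558e-04  1.66709126e+00]
```

Call:
{"fn": "apply_moves", "kwargs": {
  "rows": [
    [[-428,238,10,0,0,0,0],[-428,238,10,0,0,0,0],[-428,238,10,0,0,0,0],[-428,238,10,0,0,0,0],[-428,238,10,0,0,0,0],[-428,238,10,0,0,0,0],[-428,238,10,0,0,0,0],[-428,238,10,0,0,0,0],[-428,238,10,0,0,0,0],[-428,238,20,0,0,0,0]]
  ]
}}

```text
t: 2.22
tool_pos: [0.6808, -0.1702, 0.2798]
tool_rot: [-0.0, 0.631, 0.776, 0.0]
ft_force: [0.2, -0.8, 1.4]
gripper_width: -0.0
finger_force: 0.0
```

Run:
```python
from m import *
go([(115,0,65)])
c=grab_frame("wrist");cv2.imwrite("pics/w1.png",c["img"][:,:,::-1])
```

```text
tcp local [117.1   4.3 179.8] turn [ 0.    -0.     0.003]
(115, 0, 65) [ 0.68  -0.175  0.165] [ -4.3  -2.1 114.8]
```

View pics/w1.png

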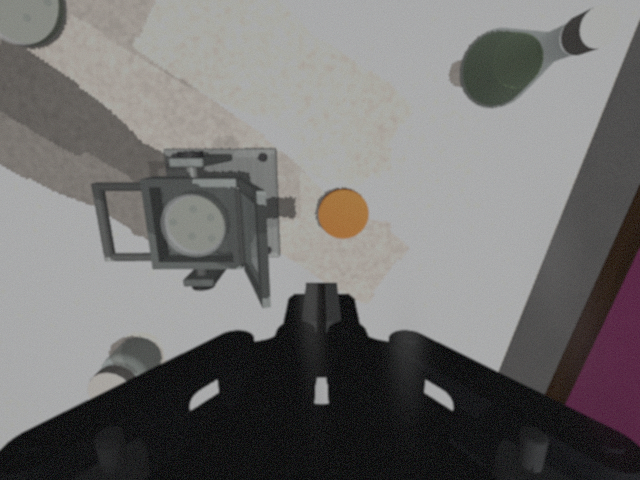

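The wrist view shows the finger tips at (322,300), clear behind the lid edge at (265,300), and nothing below them. I'll go down and push.

Call:
{"fn": "apply_moves", "kwargs": {
  "rows": [
    [[-4,-2,55,0,0,0,0],[-4,-2,105,0,0,0,0],[-4,-2,105,0,0,0,0],[-4,-12,105,0,0,0,0],[-4,-22,105,0,0,0,0],[-4,-32,105,0,0,0,0],[-4,-42,104,0,0,0,0],[-4,-52,100,0,0,0,0],[-4,-59,95,0,0,0,0],[-4,-59,95,0,0,0,0]]
  ]
}}

```text
t: 3.52
tool_pos: [0.6234, -0.1865, 0.186]
tool_rot: [0.0, 0.631, 0.776, -0.0]
ft_force: [-0.4, -0.6, -1.0]
gripper_width: 0.002
finger_force: 0.0
```

```bash
cat >> m.py <<'E'
def lid():
    f=grab_frame("scene");Q=(cloud(f["depth"],f["camera_matrix"],f["view"])-pv)@RL
    return f,Q
E
python3 - <<'E'
from m import *
go([(31,0,83),(12,0,74),(-4,0,60),(-15,0,41),(-19,0,27),(-20,0,18)])
f,Q=lid();cv2.imwrite("pics/s2.png",cv2.resize(f["img"][100:300,150:400,::-1],None,fx=3,fy=3))
E
```

```text
tcp local [57.5 -0.1 86. ] turn [0.    0.    0.003]
(31, 0, 83) [ 0.597 -0.192  0.183] [  0.2 -26.5   2.9]
(12, 0, 74) [ 0.579 -0.196  0.174] [  0.3 -45.5  11.9]
(-4, 0, 60) [ 0.563 -0.199  0.16 ] [  0.3 -61.5  25.9]
(-15, 0, 41) [ 0.552 -0.201  0.141] [  0.3 -72.5  44.9]
(-19, 0, 27) [ 0.548 -0.202  0.127] [  0.4 -76.5  58.9]
(-20, 0, 18) [ 0.547 -0.202  0.118] [  0.4 -77.5  67.9]
```

View pics/s2.png

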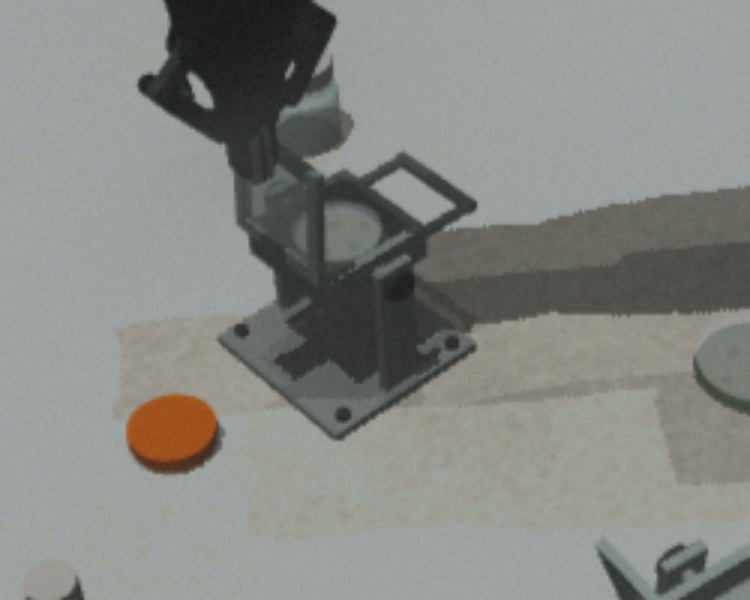

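The lid now stands upright with its edge at about (315,175), and the fingers are behind it. I'll go on along the arc.

Call:
{"fn": "apply_moves", "kwargs": {
  "rows": [
    [[0,-14,1,0,0,0,0],[0,-27,3,0,0,0,0],[0,-37,8,0,0,0,0],[0,-46,12,0,0,0,0],[0,-54,19,0,0,0,0],[0,-62,26,0,0,0,0],[0,-67,35,0,0,0,0],[0,-73,45,0,0,0,0],[0,-76,54,0,0,0,0],[0,-77,60,0,0,0,0]]
  ]
}}

```text
t: 4.82
tool_pos: [0.548, -0.202, 0.1245]
tool_rot: [-0.0, 0.631, 0.776, -0.0]
ft_force: [-0.8, 0.3, 1.4]
gripper_width: -0.0
finger_force: 0.8
```

Call:
{"fn": "apply_moves", "kwargs": {
  "rows": [
    [[0,-1,4,0,0,0,0],[0,-1,7,0,0,0,0],[0,-1,9,0,0,0,0],[0,-1,9,0,0,0,0]]
  ]
}}

```text
t: 5.32
tool_pos: [0.5475, -0.2023, 0.119]
tool_rot: [0.001, 0.631, 0.776, 0.0]
ft_force: [-8.6, 3.0, 23.3]
gripper_width: -0.001
finger_force: 12.0
```

Call:
{"fn": "apply_moves", "kwargs": {
  "rows": [
    [[0,0,-25,0,0,0,0],[0,0,-45,0,0,0,0],[0,-35,-45,0,0,0,34],[0,-67,-45,0,0,0,34],[0,-67,-45,0,0,0,34],[0,-67,-45,0,0,0,34]]
  ]
}}

```text
t: 6.08
tool_pos: [0.4824, -0.216, 0.1615]
tool_rot: [0.0, 0.631, 0.776, 0.0]
ft_force: [-0.2, 0.1, 0.3]
gripper_width: 0.404
finger_force: 0.0
```

Run:
```python
from m import *
go([(-88,0,-20)])
f,Q=lid();x,y,z=Q[...,0],Q[...,1],Q[...,2]
q=Q[(x>-.03)&(x<.05)&(abs(y)<.045)&(z>.005)&(z<.12)];print(len(q),np.percentile(q[:,2],[5,50,95]))
e=q[abs(q[:,1])>.036]
if len(e)>10: print("slope",np.polyfit(e[:,0],e[:,2],1),len(e))
b=Q[(x>-.1)&(x<-.082)&(abs(y)<.03)&(abs(z)<.02)];print("bar",len(b),np.median(b,0) if len(b) else 0)
print(read_state()["t"],read_state()["gripper_width"])
c=grab_frame("wrist");cv2.imwrite("pics/w3.png",c["img"][:,:,::-1])
```

```text
tcp local [-86.5  -0.6  61.5] turn [0.001 0.    0.003]
(-88, 0, -20) [ 0.481 -0.216  0.08 ] [ 0.6 -1.6 81.5]
1325 [0.01080547 0.01831432 0.02096857]
slope [-0.00394048  0.01577243] 331
bar 101 [-0.0847042   0.0014599   0.00393036]
6.125 0.39954349928796534
```

View pics/w3.png

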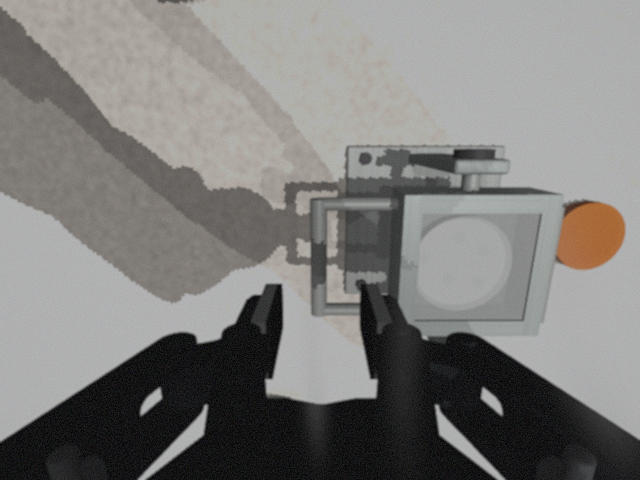

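The lid is flat and shut, with a slope near 0 and its top at about z +20 mm. The dish shows through the window at (465,262). The bar, at column 318, sits midway between the fingers. I'll go down and grip it.

Call:
{"fn": "apply_moves", "kwargs": {
  "rows": [
    [[0,-1,30,0,0,0,28],[0,-1,50,0,0,0,28],[0,-1,64,0,0,0,28],[0,-1,76,0,0,0,28],[0,-1,77,0,0,0,28]]
  ],
  "force": 25
}}

```text
t: 6.8
tool_pos: [0.4808, -0.2159, 0.0836]
tool_rot: [-0.001, 0.631, 0.776, -0.0]
ft_force: [-0.1, 0.4, 0.1]
gripper_width: 0.327
finger_force: 0.0
```

Call:
{"fn": "apply_moves", "kwargs": {
  "rows": [
    [[0,0,0,0,0,0,0],[0,0,0,0,0,0,0],[0,0,0,0,0,0,0],[0,0,0,0,0,0,0],[0,0,0,0,0,0,0]]
  ],
  "force": 25
}}

```text
t: 7.42
tool_pos: [0.481, -0.2163, 0.0847]
tool_rot: [0.0, 0.631, 0.776, -0.0]
ft_force: [-2.2, -1.3, 5.7]
gripper_width: 0.103
finger_force: 24.9
```

Run:
```python
from m import *
go([])
for a in np.arange(0,3.15,np.pi/20): print(round(a,2),round(88*(1-np.cos(a)),1),round(-88*np.sin(a),1))
```

```text
tcp local [-87.9  -0.6 -15.3] turn [0.    0.001 0.003]
0.0 0.0 -0.0
0.16 1.1 -13.8
0.31 4.3 -27.2
0.47 9.6 -40.0
0.63 16.8 -51.7
0.79 25.8 -62.2
0.94 36.3 -71.2
1.1 48.0 -78.4
1.26 60.8 -83.7
1.41 74.2 -86.9
1.57 88.0 -88.0
1.73 101.8 -86.9
1.88 115.2 -83.7
2.04 128.0 -78.4
2.2 139.7 -71.2
2.36 150.2 -62.2
2.51 159.2 -51.7
2.67 166.4 -40.0
2.83 171.7 -27.2
2.98 174.9 -13.8
3.14 176.0 -0.0
```

Call:
{"fn": "apply_moves", "kwargs": {
  "rows": [
    [[0,1,-14,0,0,0,0],[0,4,-27,0,0,0,0],[0,10,-40,0,0,0,0],[0,17,-52,0,0,0,0],[0,26,-62,0,0,0,0]]
  ]
}}

```text
t: 8.05
tool_pos: [0.5041, -0.2113, 0.1479]
tool_rot: [-0.001, 0.631, 0.776, -0.002]
ft_force: [-17.1, -5.5, 10.7]
gripper_width: 0.105
finger_force: 25.2
```

Call:
{"fn": "apply_moves", "kwargs": {
  "rows": [
    [[0,10,-9,0,0,0,0],[0,22,-16,0,0,0,0],[0,35,-22,0,0,0,0],[0,48,-25,0,0,0,0],[0,62,-26,0,0,0,0]]
  ]
}}

```text
t: 8.68
tool_pos: [0.5675, -0.1979, 0.1737]
tool_rot: [0.0, 0.631, 0.776, 0.0]
ft_force: [-3.2, -2.2, -2.9]
gripper_width: 0.102
finger_force: 25.4
```

Run:
```python
from m import *
go([])
f,Q=lid();cv2.imwrite("pics/s4.png",cv2.resize(f["img"][100:300,150:400,::-1],None,fx=3,fy=3))
```

```text
tcp local [ 0.5  0.  73.7] turn [0.001 0.001 0.003]
```

View pics/s4.png

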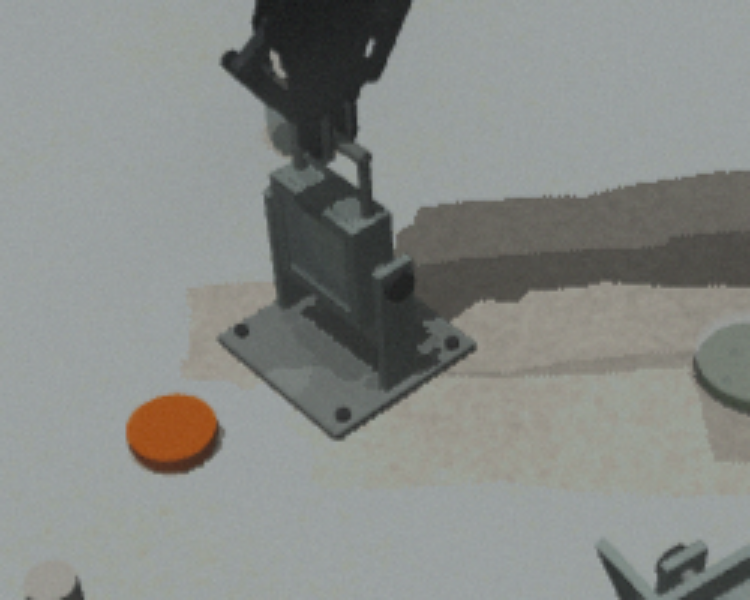

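The tray stands at 90° with the lid shut, and the bar is held at about (345,150). I'll go on.

Call:
{"fn": "apply_moves", "kwargs": {
  "rows": [
    [[0,14,1,0,0,0,0],[0,27,4,0,0,0,0],[0,40,10,0,0,0,0],[0,52,17,0,0,0,0],[0,62,26,0,0,0,0]]
  ]
}}

```text
t: 9.35
tool_pos: [0.6284, -0.1851, 0.1453]
tool_rot: [-0.0, 0.631, 0.776, -0.0]
ft_force: [-2.3, 0.5, 2.0]
gripper_width: 0.1
finger_force: 27.0
```

Call:
{"fn": "apply_moves", "kwargs": {
  "rows": [
    [[0,9,10,0,0,0,0],[0,16,22,0,0,0,0],[0,21,35,0,0,0,0],[0,25,48,0,0,0,0],[0,26,60,0,0,0,0],[0,26,63,0,0,0,0]]
  ]
}}

```text
t: 10.1
tool_pos: [0.6532, -0.18, 0.0824]
tool_rot: [-0.0, 0.631, 0.776, 0.0]
ft_force: [-2.9, 2.8, 10.8]
gripper_width: 0.102
finger_force: 28.4
```

Run:
```python
from m import *
go([(88,0,-15)]);f,Q=lid();x,y,z=Q[...,0],Q[...,1],Q[...,2]
q=Q[(abs(x)<.035)&(abs(y)<.035)&(z>0)&(z<.04)];k=np.polyfit(q[:,0],q[:,2],1);print(len(q),k)
```

```text
tcp local [ 88.    0.2 -17.6] turn [-0.    -0.001  0.003]
(88, 0, -15) [ 0.653 -0.18   0.085] [-0.2 -0.  -2.6]
754 [0.00011303 0.01321411]
```

The tray is flat and upside down on its stop. I'll open the fingers and retreat straight up.

Call:
{"fn": "apply_moves", "kwargs": {
  "rows": [
    [[0,0,0,0,0,0,28],[0,0,0,0,0,0,28],[0,0,0,0,0,0,28],[0,0,-15,0,0,0,28],[0,0,-40,0,0,0,28],[0,0,-90,0,0,0,28],[0,0,-140,0,0,0,28],[0,0,-140,0,0,0,28]]
  ]
}}

```text
t: 11.15
tool_pos: [0.6546, -0.1807, 0.2293]
tool_rot: [0.004, 0.631, 0.776, 0.001]
ft_force: [0.2, 0.5, 0.2]
gripper_width: 0.328
finger_force: 0.0
```

Run:
```python
from m import *
f,Q=lid();x,y,z=Q[...,0],Q[...,1],Q[...,2]
q=Q[(abs(x)<.035)&(abs(y)<.035)&(z>0)&(z<.04)];print(np.polyfit(q[:,0],q[:,2],1))
cv2.imwrite("pics/s5.png",cv2.resize(f["img"][100:300,150:400,::-1],None,fx=3,fy=3))
```

```text
[0.00407975 0.01320843]
```

View pics/s5.png

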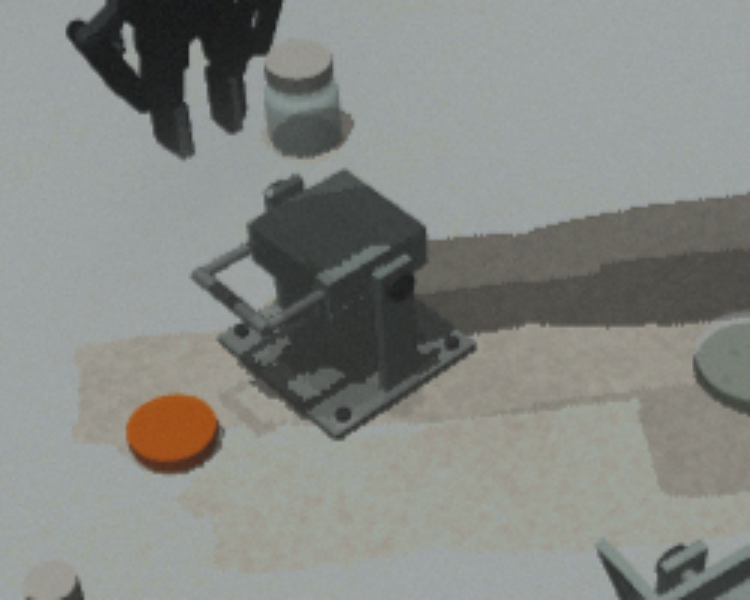

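The tray is flat and upside down at (335,225), the handle is on the far side at (235,295), no lid hangs down, and the gripper is clear.

```bash
python3 -c "
from station import *
print(sign_off())"
```

```text
the job is handed in; nothing more can be done
None
```

I shut the loaded turner's lid over the dish, turned the tray over to its far stop, released the bar and handed the job in at about 11 s; the hand-in returned no verdict. The empty turner was not touched.

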